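# Lock a computer module into its test fixture with the cam knob

### The arm

A 6-joint arm with a two-finger parallel gripper is mounted at the origin on the work surface. World frame = base frame: x ahead of the robot, y to its left, z up, the work surface at z = 0. Lengths are in m, angles in rad, forces in N, time in s.
With the tool pointing down it reaches from about 0.325 to 0.85 m from the base axis. Payload 15.5 kg.
Tool frame: the origin (TCP) lies on the centre line of the jaws, within the pads' length; the fingertips stand 22 mm ahead of it and the grasp point (between the pads) lies 3 mm ahead of it (tip_extent is the distance from the TCP to the fingertips, in m); z points along the fingers, y is the direction in which the jaws open and shut (so a half turn about z gives the same grasp; the last joint's range is limited). The gripper opens to 91 mm and grips with 3 to 60 N. Pads are 32 mm wide; open, the fingers measure 118 mm over their backs; the gripper's body (76 mm by 178 mm) begins 60 mm behind the grasp point.
Start: joints at [-1.28, 0.494, 1.345, -0, 1.302, -0.096], TCP at [0.235, -0.579, 0.236] pointing down, gripper open.
Joint ranges: [-2.91, 2.91], [-0.82, 2.16], [0.22, 2.67], [-1.22, 4.37], [0.12, 2.79], [-3.08, 3.08]. Speed limits (rad/s): [1.89, 1.89, 2.57, 3.01, 3.01, 3.01].

### API

Orientations are given as a unit quaternion [w, x, y, z].
In Python, from cell import * gives the robot as it stands.
- The arm moves only by the tool arm_command, never from a script. Its argument "series" is text: rows parted by semicolons, each of 5 numbers parted by spaces: the shift along the world's x, y, z in cm, then the turn about the world's z in degrees, then the finger opening in cm, from 0 to 9.12. In form: tx ty tz twist jaw; .... A call has 1 to 8 rows; each row is the pose to reach, as a shift and turn from the pose commanded when the call began; what a row does not reach only later rows make up. A row lasts 1/12 s, in which the tool goes at most 41.7 mm and 7.16 degrees, less where a joint would pass 70% of its speed; a pose out of reach is approached as far as the arm can. A call with a gripper value outside its range is refused whole. The fingers move at their own pace and stop on an object; "squeeze" is the grip in N (left out, the last holds). Time passes only in rows, so rows that repeat a pose let the fingers close. It gives the time, the measured TCP pose, the force and the opening at its end, in the units of the state.
- read_state(): the state, without advancing time (a new reading comes with each control period).
- capture(name): name is "scene" or "top"; returns the picture (384x512x3 uint8, red, green, blue); there is no depth.
- calibration(name): a dict with "fov_y" (degrees; the focal length in pixels is half the picture's height over the tangent of half this angle, whatever the lens; pixels are square), "cx", "cy" (the principal point, pixels), "xyz" and "attitude" of the camera in the world. Camera axes: x right, y down, z forward; pixel columns grow to the right and rows downward; lengths in m; the calibration is good to about 2 mm. A picture is of the moment at which its call begins. calibration takes no time and is no camera call.
- sign_off(): hands the job in, once; it reports no verdict.
The state is a dict: "time": time; "joints": joint angles; "qd": joint speeds; "effort": joint torques, N m; "tcp_pos": TCP position; "tool_rot": TCP orientation; "contact_force": force on the tool from outside, world axes, zero at the start; "wrist_torque": the same for the moment, N m; "opening": finger opening in m.
Only numpy, scipy, OpenCV 4.12 (cv2) and the standard library are available. Lean on these libraries where they do the work, as an engineer would, in place of code of your own. Each camera call takes 0.05 s, during which the arm holds its last target. There are 200 camera calls.

### The job

Set the computer module (the board with the finned heat sink) flat into the nest of the test fixture, then turn the black bar knob clockwise until the sprung roller drops into the cam's notch and the jaw closes on the module; stop there, do not force the knob on against the roller or run past the notch, and let go. Handle the module gently and leave everything else on the desk where it is.

Things in the scene. Friction and masses are not known exactly. Their poses are not given: they have to be found in the camera images.
- fixture: Aluminium test fixture, fixed to the desk: base plate 130 (its x) x 256 (its y) x 14 mm; origin at the centre of its underside, z up. On the +y half of the plate is the nest, at y = -42 mm the cam knob, at the -y end a spring block 34 mm high. The sprung jaw slides along y.
- nest (a point): Middle of the nest floor, on the plate top 14 mm above the desk; axes as the fixture's. Side walls: inner faces at x = -37.5 and 37.5 mm from here. End stop: inner face at y = +42.5 mm. Opposite, the open jaw's bar: face at y = -42.5 mm. Walls stand 7 mm high with sloped lead-in lips to 10 mm. The module, long side along y, has 2.5 mm to spare all round when centred here.
- module_grip (a point): Computer module, loose, lying flat: black frame with green board, 70 (x) x 80 (y) x 7 mm, about 0.18 kg, and on its middle a black finned heat sink 36 x 36 mm, 28 mm high. This point is the centre of the heat sink, 21 mm above the module's underside and 14 mm below the top of the fins; z up. Either end may face the stop.
- knob: Black bar knob on a fixed upright axis: bar 52 mm long (its x), 14 mm wide, 26 mm high; origin on the axis half-way up the bar, 54 mm above the desk. Below the bar a hub of 26 mm diameter, then the steel cam disc, top 31 mm above the desk. Clockwise from above locks. 0.1 to 0.2 N m of steady friction; stays where it is left. More than 0.3 N m on it is forcing.
- cam_top (a point): Centre of the top of the cam disc, below the knob: radius 30 mm, 10 mm thick, with one notch, 6 mm deep, 15 mm wide at the mouth. Where the notch stands against the bar differs from unit to unit: it is square on to the roller after 0.4 to 1.5 rad of clockwise turn from the start. As the roller drops in, the turning torque vanishes or reverses; 0.1 to 0.25 rad on, the far slope meets it and the torque climbs.
- jaw: Sprung jaw, a steel slide along the fixture's y. Origin on the axis of its 10 mm roller, 30 mm above the desk; a spring of about 11 N presses the roller to +y against the cam's rim. The slide passes under the cam to the pressing bar at the nest (62 x 12 mm, top 26 mm above the desk). Origin at y = -77 mm of the fixture when open, -72 mm when locked on the module (roller in the notch).
- bare_board: Bystander: the same board without heat sink, 70 x 80 x 7 mm; origin at the underside.
- puck: Bystander: 3D mouse, a steel foot of 78 mm with a black cap, 53 mm high; origin at the underside.
- mug: Bystander: white mug, 80 mm wide, 95 mm high; origin at the underside.
- screwdriver: Bystander: screwdriver, 170 mm long, lying; origin at its middle.
- tin: Bystander: round aluminium tin, 71 mm wide, 28 mm high; origin at the underside.
- caliper: Bystander: digital caliper, 170 mm long, lying; origin at its middle.
- mouse: Bystander: black computer mouse, 35 mm high; origin at the underside.
There are look-alikes about, which are no part of the job. Leave any pink look-alike of the part that bears module_grip alone.

How it is judged:
On the way:
1. the module lies flat in the nest while the jaw is still open (x of module_grip in the frame of fixture between -0.0035 and 0.0035 m and y of module_grip in the frame of fixture between 0.061 and 0.07 m and z of module_grip in the frame of fixture below 0.037 m and angle between module_grip's own z axis and vertical below 0.04 rad and y of jaw in the frame of fixture below -0.0755 m), for 0.2 s.
At the end, for the whole second after the job is handed in: The module lies flat in the nest (within 3.5 mm across, 2 mm in height, 0.04 rad of level), pushed against the end stop (within 2 mm) by the jaw, whose roller is down in the notch (within 1.5 mm of its locked place); knob let go and still (x of module_grip in the frame of fixture between -0.0035 and 0.0035 m and y of module_grip in the frame of fixture between 0.0662 and 0.07 m and z of module_grip in the frame of fixture between 0.033 and 0.037 m and angle between module_grip's own z axis and vertical below 0.04 rad and y of jaw in the frame of fixture above -0.0735 m and velocity of joint knob between -0.05 and 0.05 rad/s); the robot touches nothing.
It fails at once if the knob is forced on after the drop: the far slope of the cam's notch presses on the roller with more than 12 N (contact force between cam_c38 and jaw above 12 N).
It fails at once if the module is pressed on the fixture with more than 40 N (contact force between module and fixture above 40 N).
It fails at once if a bystander is moved by more than 30 mm (distance of any of bare_board, puck, mug, screwdriver, tin, caliper, mouse from where it was at the start of the episode above 0.03 m).
It also fails if it takes over 72 s, if anything falls off the work surface, if the arm or the gripper's body presses on something with over 40 N, if the wrist force passes 120 N, or if a joint passes its speed limit or range.

## Working session

There is one attempt and no reset: what is moved stays moved. The work goes in short steps, Python scripts to look and compute and a tool call to move; the robot and the scene stay as the last step left them, time stands still between calls to the robot, and variables do not carry over. Pictures are saved under pics/ and viewed, about 8 in all and at most 12, crops included, and the job is handed in when it is done.

Besides the shell and the picture viewer there is one more tool, called in YAML: its name, and indented under it one key for each argument. arm_command: Moves the arm, as the interface text tells. Its arguments: {"type":"object","properties":{"series":{"type":"string"},"squeeze":{"type":"number"}},"required":["series"]}

```bash
mkdir -p pics; ls
python3 - <<'E'
from cell import *
import cv2
for n in("scene","top"):
    im=capture(n);cv2.imwrite(f"pics/{n}0.png",im[:,:,::-1]);print(n,calibration(n))
print(read_state())
E
```

```text
pics
scene {'fov_y': 56.9265838924761, 'cx': 259.8314273848786, 'cy': 193.85393892421007, 'xyz': array([1.08091263, 0.57397118, 0.73082652]), 'attitude': array([-0.15182002,  0.3334756 ,  0.84011644, -0.39993634])}
top {'fov_y': 49.827184639917725, 'cx': 256.72922441797994, 'cy': 188.40603782566495, 'xyz': array([ 0.40490253, -0.02368845,  1.17430653]), 'attitude': array([-0.04945349,  0.71479596, -0.69638889,  0.04078726])}
{'time': 0.1, 'joints': array([-1.28049041e+00,  4.94124050e-01,  1.34604893e+00, -6.42789671e-06,
        1.30248795e+00, -9.54740089e-02]), 'qd': array([-0.00093746, -0.00132393, -0.00089813, -0.00021112,  0.00044608,
       -0.00226538]), 'effort': array([ 1.85063385e-03, -8.80246496e+01, -3.82543409e+01,  7.10397726e-02,
        4.82727599e-02, -5.59920204e-05]), 'tcp_pos': array([ 0.23510471, -0.57876615,  0.23540286]), 'tool_rot': array([-5.31306311e-04,  9.81454036e-01,  1.91696868e-01, -5.50353198e-05]), 'contact_force': array([ 0.44844223,  0.39940117, -0.11938953]), 'wrist_torque': array([0.00271529, 0.01866961, 0.04504337]), 'opening': 0.09127779433215977}
```

View pics/top0.png

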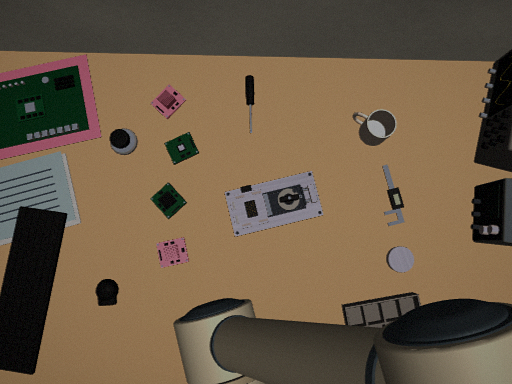

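View pics/scene0.png

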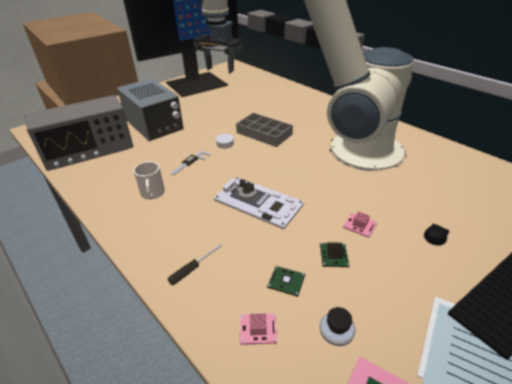

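Candidates for the module in the top view: green with a dark sink (168,200), bare green (182,148), pink with sink (168,101) and pink (173,251). I choose (168,200) and check it in a close crop.

```bash
cat > h.py <<'E'
from cell import *
import numpy as np, cv2
from scipy.spatial.transform import Rotation as R
def cam(n):
    c=calibration(n);f=192/np.tan(np.radians(c["fov_y"]/2));q=c["attitude"]
    return f,c["cx"],c["cy"],np.array(c["xyz"]),R.from_quat([q[1],q[2],q[3],q[0]])
def ray(n,p,z):
    f,cx,cy,o,r=cam(n);p=np.atleast_2d(np.float64(p))
    d=r.apply(np.c_[(p[:,0]-cx)/f,(p[:,1]-cy)/f,np.ones(len(p))])
    return o+d*((z-o[2])/d[:,2])[:,None]
def proj(n,P):
    f,cx,cy,o,r=cam(n);v=r.inv().apply(np.atleast_2d(P)-o)
    return np.c_[f*v[:,0]/v[:,2]+cx,f*v[:,1]/v[:,2]+cy]
def crop(im,x,y,w,h,s):
    return cv2.resize(np.ascontiguousarray(im[y:y+h,x:x+w,::-1]),None,fx=s,fy=s,interpolation=cv2.INTER_CUBIC)
E
python3 - <<'E'
from h import *
t=cv2.imread("pics/top0.png")[:,:,::-1];s=cv2.imread("pics/scene0.png")[:,:,::-1]
a=crop(t,215,165,115,75,5);b=crop(t,145,178,45,45,5)
c=crop(s,210,170,100,60,5);d=crop(s,312,230,45,45,5)
W=np.zeros((600,800,3),np.uint8)
def put(i,x,y):
    h,w=i.shape[:2];h=min(h,600-y);w=min(w,800-x);W[y:y+h,x:x+w]=i[:h,:w]
put(a[:300],0,0);put(b,575,0);put(c,0,300);put(d,575,300)
cv2.imwrite("pics/c1.png",W)
print(ray("top",[[168,200],[275,203],[290,199],[322,172],[238,235],[228,190],[310,213]],0.014).round(4))
# green masks
hsv=cv2.cvtColor(t[:,:,::-1].copy(),cv2.COLOR_BGR2HSV)
m=((hsv[...,0]>40)&(hsv[...,0]<90)&(hsv[...,1]>60)).astype(np.uint8)
m[:, :145]=0;m[:180]=0;m[230:]=0;m[:,200:]=0
m=cv2.morphologyEx(m,cv2.MORPH_CLOSE,np.ones((9,9)))
p=cv2.findNonZero(m);r=cv2.minAreaRect(p);print(r,len(p));print(ray("top",cv2.boxPoints(r),.007).round(4))
E
```

```text
[[ 0.5143  0.2424  0.014 ]
 [ 0.5136 -0.06    0.014 ]
 [ 0.526  -0.102   0.014 ]
 [ 0.6054 -0.1915  0.014 ]
 [ 0.4213  0.0413  0.014 ]
 [ 0.5471  0.0737  0.014 ]
 [ 0.488  -0.1587  0.014 ]]
((168.0384521484375, 200.1923065185547), (27.10871124267578, 24.148950576782227), 47.72631072998047) 653
[[0.5185 0.2956 0.007 ]
 [0.5665 0.2472 0.007 ]
 [0.5103 0.1922 0.007 ]
 [0.4629 0.2406 0.007 ]]
```

View pics/c1.png

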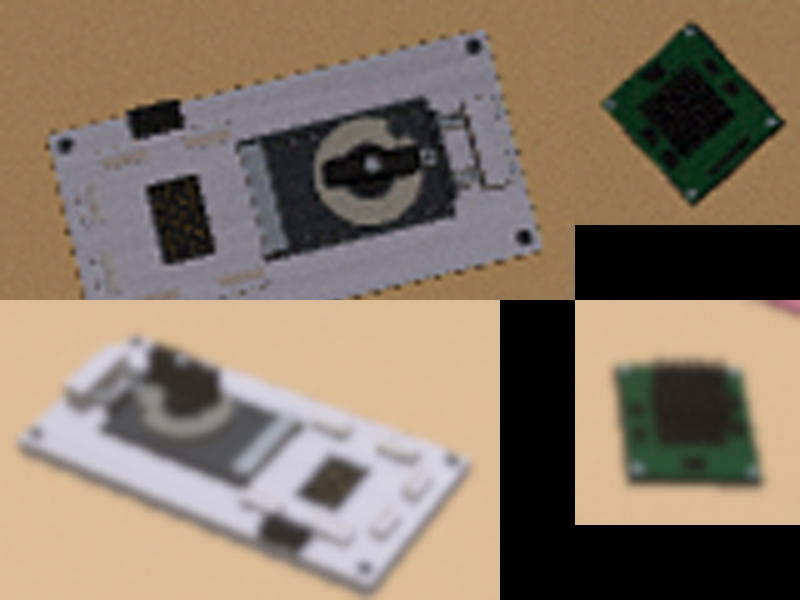

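The crops confirm (168,200): a green board with a black finned sink. On the fixture, the cam notch sits at crop (400,130), about 40° clockwise short of the roller at (430,157). Next I fit the fixture, knob and sink.

Run:
```python
from h import *
t=cv2.imread("pics/top0.png");hsv=cv2.cvtColor(t,cv2.COLOR_BGR2HSV)
def rect(m,x0,x1,y0,y1,k=1):
    n=np.zeros_like(m,np.uint8);n[y0:y1,x0:x1]=m[y0:y1,x0:x1]
    if k>1:n=cv2.morphologyEx(n,cv2.MORPH_CLOSE,np.ones((k,k)))
    c=max(cv2.findContours(n,0,1)[0],key=cv2.contourArea)
    n2=np.zeros_like(n);cv2.drawContours(n2,[c],-1,1,-1)
    return cv2.minAreaRect(cv2.findNonZero(n2)),n2
def rep(l,r,z):
    P=ray("top",cv2.boxPoints(r),z);e=np.diff(P,axis=0)[:2]
    L=np.linalg.norm(e,axis=1);print(l,P[:,:2].mean(0).round(4),"sides",L.round(4),"ang",np.degrees(np.arctan2(e[:,1],e[:,0])).round(1))
white=(hsv[...,1]<60)&(hsv[...,2]>90)|((hsv[...,0]>100)&(hsv[...,2]>90))
r,m=rect(white,215,335,160,245,5);rep("fixture .014",r,.014)
M=cv2.moments(m,True);print("centroid",ray("top",[M['m10']/M['m00'],M['m01']/M['m00']],.014))
dark=(hsv[...,2]<60)
r,_=rect((hsv[...,2]<45),278,302,190,208);print(r);rep("knob .067",r,.067)
r,_=rect((hsv[...,2]<80)&((hsv[...,1]<90)|(hsv[...,2]<45)),243,260,195,222);print(r);rep("socket .014",r,.014)
x=t[178:223,145:190].astype(int);g=x[...,1]-x[...,2]
mm=np.zeros(t.shape[:2],bool);mm[178:223,145:190]=(g<25)&(x.max(2)<55)
r,_=rect(mm,145,190,178,223,3);print(r);rep("sink .035",r,.035)
```

```text
fixture .014 [ 0.5134 -0.0554] sides [0.2581 0.1294] ang [ -74.7 -165.9]
centroid [[ 0.51232552 -0.05600819  0.014     ]]
((291.25457763671875, 196.90138244628906), (10.4979248046875, 23.70499038696289), 61.69924545288086)
knob .067 [ 0.5263 -0.1017] sides [0.0642 0.0283] ang [ -60.2 -151. ]
((250.71067810058594, 208.4129180908203), (16.26483726501465, 10.643351554870605), 77.00537872314453)
socket .014 [0.4966 0.008 ] sides [0.03   0.0459] ang [ -75.5 -165.5]
((165.96206665039062, 197.6448211669922), (20.34614372253418, 24.83060073852539), 48.36646270751953)
sink .035 [0.5188 0.2436] sides [0.0684 0.0577] ang [ -45.9 -136.2]
```

arm_command:
  series: "3 8 0 7 6; 6 12 0 14 6; 8 16 0 22 6; 9 20 0 22 6; 10 24 0 22 6; 12 28 0 22 6; 14 32 0 22 6; 14 32 0 22 6"
  squeeze: 15

```text
time: 0.77
tcp_pos: [0.3685, -0.2722, 0.2358]
tool_rot: [-0.0, 0.927, 0.375, -0.0]
contact_force: [1.8, -0.5, -0.8]
opening: 0.0601
```

arm_command:
  series: "1 4 0 0 6; 3 8 0 0 6; 5 12 0 0 6; 6 16 0 0 6; 7 20 0 0 6; 8 24 0 0 6; 9 28 0 0 6; 9 28 0 0 6"

```text
time: 1.43
tcp_pos: [0.4591, 0.0113, 0.2359]
tool_rot: [-0.001, 0.926, 0.377, 0.0]
contact_force: [-1.2, -0.8, -0.9]
opening: 0.06
```

arm_command:
  series: "1 4 0 0 6; 2 8 -2 0 6; 3 12 -4 0 6; 4 16 -6 0 6; 5 20 -8 0 6; 5.5 23.3 -10 0 6; 5.5 23.3 -12 0 6; 5.5 23.3 -12 0 6"

```text
time: 2.1
tcp_pos: [0.5116, 0.241, 0.1115]
tool_rot: [-0.0, 0.926, 0.377, -0.003]
contact_force: [-2.5, -0.5, -1.2]
opening: 0.0601
```

Run:
```python
from h import *
s=capture("scene");t=capture("top");S=read_state();print(S["tcp_pos"],S["contact_force"])
a=crop(s,290,200,90,80,5);b=crop(t,140,170,60,60,5)
W=np.zeros((400,750,3),np.uint8);W[:,:450]=a;W[:300,450:]=b;cv2.imwrite("pics/c2.png",W)
```

```text
[0.51262834 0.23868461 0.1152357 ] [-0.1287309  -0.89813626 -0.35762888]
```

View pics/c2.png

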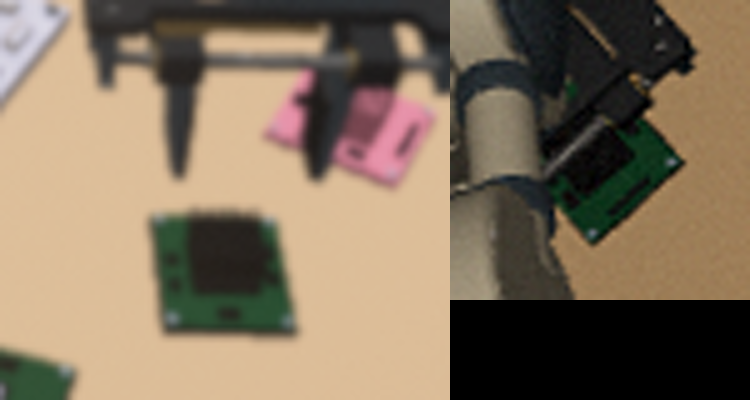

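Run:
```python
from h import *
S=read_state();p=S["tcp_pos"];print(p)
print("tip proj",proj("scene",p-[0,0,.022]),"seen 339.6 235.8")
P=ray("scene",[[290+166/5,200+330/5],[290+297/5,200+332/5],[290+275/5,200+217/5],[290+152/5,200+215/5]],.007);print(P.round(4),P.mean(0))
s=cv2.imread("pics/scene0.png");hsv=cv2.cvtColor(s,cv2.COLOR_BGR2HSV)
m=(((hsv[...,0]>40)&(hsv[...,0]<90)&(hsv[...,1]>60))|(hsv[...,2]<70)).astype(np.uint8)
n=np.zeros_like(m);n[234:275,312:357]=m[234:275,312:357]
c=max(cv2.findContours(n,0,1)[0],key=cv2.contourArea);print(cv2.approxPolyDP(c,3,True).reshape(-1,2).tolist())
```

```text
[0.51262834 0.23868461 0.1152357 ]
tip proj [[337.05805336 229.64020879]] seen 339.6 235.8
[[0.5671 0.2497 0.007 ]
 [0.5195 0.2968 0.007 ]
 [0.4626 0.241  0.007 ]
 [0.5102 0.1936 0.007 ]] [0.51486517 0.24526124 0.007     ]
[[321, 246], [325, 265], [346, 264], [343, 245]]
```

arm_command:
  series: "0 0 0 0 6; 0 0 0 0 6; 0 0 0 0 6; 0 0 0 0 6"

```text
time: 2.53
tcp_pos: [0.5139, 0.2383, 0.1169]
tool_rot: [0.0, 0.927, 0.375, 0.001]
contact_force: [0.1, -0.3, 0.0]
opening: 0.0603
```

arm_command:
  series: "0.1 0.6 -2 0 6; 0.1 0.6 -4 0 6; 0.1 0.6 -5.5 0 6; 0.1 0.6 -6.5 0 6; 0.1 0.6 -7 0 6; 0.1 0.6 -7 0 6; 0.1 0.6 -7 0 6; 0.1 0.6 -7 0 6"

```text
time: 3.2
tcp_pos: [0.515, 0.245, 0.0468]
tool_rot: [0.0, 0.927, 0.375, 0.001]
contact_force: [0.1, -0.9, -0.0]
opening: 0.0602
```

arm_command:
  series: "0 0 -0.7 0 6; 0 0 -1.3 0 6; 0 0 -1.3 0 5; 0 0 -1.3 0 4; 0 0 -1.3 0 3.4; 0 0 -1.3 0 3; 0 0 -1.3 0 3; 0 0 -1.3 0 3"
  squeeze: 15

```text
time: 3.87
tcp_pos: [0.5145, 0.2449, 0.033]
tool_rot: [-0.0, 0.927, 0.375, 0.0]
contact_force: [-0.3, 0.4, -1.2]
opening: 0.0357
```

arm_command:
  series: "0 0 0.5 0 3; 0 0 2 0 3; 0 0 4 0 3; 0 0 6 0 3; 0 0 8 0 3; 0 0 8 0 3"

```text
time: 4.37
tcp_pos: [0.516, 0.2455, 0.1167]
tool_rot: [0.0, 0.927, 0.375, 0.003]
contact_force: [0.5, 0.2, -0.5]
opening: 0.0361
```

arm_command:
  series: "0 -3 0 7 3; 0 -6 0 14 3; -0.5 -9 0 21 3; -1 -12 0 28 3; -1 -15 0 35 3; -1.5 -18 0 42 3; -2 -21 0 49 3; -2 -23 0 56 3"

```text
time: 5.03
tcp_pos: [0.4931, 0.013, 0.1126]
tool_rot: [-0.0, 0.645, 0.764, -0.0]
contact_force: [0.5, 0.4, -1.9]
opening: 0.0359
```

arm_command:
  series: "0 -0.4 0 5 3; 0 -0.7 0 5 3; 0 -0.7 0 5 3; 0 -0.7 0 5 3; 0 -0.7 0 5 3; 0 -0.7 0 5 3; 0 -0.7 0 5 3"

```text
time: 5.62
tcp_pos: [0.4944, 0.0084, 0.1129]
tool_rot: [-0.0, 0.613, 0.79, 0.0]
contact_force: [-0.0, 0.3, -0.0]
opening: 0.0359
```

Run:
```python
from h import *
s=capture("scene");t=capture("top");S=read_state();q=S["tool_rot"];print(S["tcp_pos"],np.degrees(2*np.arctan2(q[2],q[1])),S["contact_force"],S["opening"])
cv2.imwrite("pics/s3.png",s[:,:,::-1]);cv2.imwrite("pics/t3.png",t[:,:,::-1])
a=crop(s,200,130,130,110,4);b=crop(t,215,160,115,90,2.4)
W=np.zeros((440,800,3),np.uint8);W[:,:520]=a;W[:216,520:796]=b;cv2.imwrite("pics/c3.png",W)
```

```text
[0.49442335 0.00823021 0.11290283] 104.41908939516019 [ 0.06632526  0.58970398 -2.04034125] 0.0353979183572107
```

View pics/c3.png

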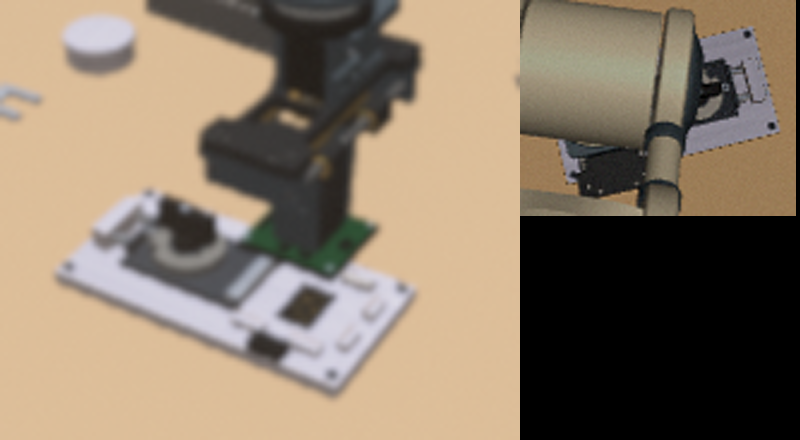

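Run:
```python
from h import *
P=ray("scene",[[294.5,187],[284.5,198.75]],.087);print(P.round(4),np.linalg.norm(P[1]-P[0]))
a=np.radians(104.4);y=np.array([np.cos(a),np.sin(a)]);x=np.array([y[1],-y[0]])
c=np.array([.4944,.0083])
print("expected",c-35*.001*x+.04*y,c+.035*x+.04*y)
F=ray("scene",[[303.75,202.5],[283.75,227.5],[214.25,197.5]],.014);print("fix",F.round(4))
a=np.radians(104.9);y=np.array([np.cos(a),np.sin(a)]);x=np.array([y[1],-y[0]]);f=np.array([.513,-.0555])
print("exp",f-.065*x+.128*y,f+.065*x+.128*y,f+.065*x-.128*y)
# subpixel: white plate mask in scene0
s=cv2.imread("pics/scene0.png");h=cv2.cvtColor(s,cv2.COLOR_BGR2HSV)
m=((h[...,1]<45)|((h[...,0]>100)&(h[...,2]>120))).astype(np.uint8);n=np.zeros_like(m);n[165:235,205:312]=m[165:235,205:312]
n=cv2.morphologyEx(n,cv2.MORPH_CLOSE,np.ones((5,5)));k=max(cv2.findContours(n,0,1)[0],key=cv2.contourArea)
ap=cv2.approxPolyDP(k,4,True).reshape(-1,2);print(ap.tolist(),ray("scene",ap,.014).round(4).tolist())
```

```text
[[0.456  0.0416 0.087 ]
 [0.5157 0.0584 0.087 ]] 0.06196948039403093
expected [0.45055199 0.03833918] [0.51835282 0.05574747]
fix [[ 0.4216  0.0536  0.014 ]
 [ 0.545   0.0869  0.014 ]
 [ 0.6073 -0.1577  0.014 ]]
exp [0.41727256 0.05148251] [0.54290145 0.08490977] [ 0.60872744 -0.16248251]
[[214, 197], [282, 228], [303, 203], [238, 177]] [[0.6064, -0.1603, 0.014], [0.55, 0.0849, 0.014], [0.425, 0.0536, 0.014], [0.4829, -0.1886, 0.014]]
```

arm_command:
  series: "0.2 -0.1 -1 0.5 3; 0.2 -0.1 -2.5 0.5 3; 0.2 -0.1 -4 0.5 3; 0.2 -0.1 -4.8 0.5 3; 0.2 -0.1 -5.2 0.5 3; 0.2 -0.1 -5.2 0.5 3; 0.2 -0.1 -5.2 0.5 3"

```text
time: 6.3
tcp_pos: [0.4965, 0.0068, 0.061]
tool_rot: [-0.0, 0.609, 0.793, -0.0]
contact_force: [0.6, -0.0, -2.3]
opening: 0.0355
```

arm_command:
  series: "0 0 -0.1 0 3; 0 0 -0.2 0 3; 0 0 -0.3 0 3; 0 0 -0.4 0 3; 0 0 -0.5 0 3; 0 0 -0.5 0 3; 0 0 -0.5 0 3"

```text
time: 6.88
tcp_pos: [0.4964, 0.0069, 0.0559]
tool_rot: [-0.0, 0.609, 0.793, -0.0]
contact_force: [-0.8, 1.1, -1.8]
opening: 0.0359
```

arm_command:
  series: "0 0 -0.1 0 3; 0 0 -0.2 0 3; 0 0 -0.3 0 3; 0 0 -0.4 0 3; 0 0 -0.5 0 3; 0 0 -0.5 0 3; 0 0 -0.5 0 3"

```text
time: 7.47
tcp_pos: [0.4964, 0.0069, 0.0509]
tool_rot: [-0.0, 0.609, 0.793, -0.0]
contact_force: [-0.8, 0.3, -1.0]
opening: 0.0361
```

arm_command:
  series: "0 0 -0.1 0 3; 0 0 -0.2 0 3; 0 0 -0.3 0 3; 0 0 -0.35 0 3; 0 0 -0.35 0 3; 0 0 -0.35 0 3; 0 0 -0.35 0 3"

```text
time: 8.05
tcp_pos: [0.4964, 0.0069, 0.0474]
tool_rot: [-0.0, 0.609, 0.793, -0.0]
contact_force: [0.6, 0.1, -1.8]
opening: 0.0359
```

arm_command:
  series: "0 0 0 0 3.7; 0 0 0 0 4; 0 0 0 0 4.6; 0 0 0 0 4.6; 0 0 0 0 4.6; 0 0 0 0 4.6"

```text
time: 8.55
tcp_pos: [0.4964, 0.0069, 0.0474]
tool_rot: [0.0, 0.609, 0.793, 0.0]
contact_force: [-0.2, 0.5, 0.4]
opening: 0.0457
```

arm_command:
  series: "0 0 1 0 4.6; 0 0 3 0 4.6; 0 0 6 0 4.6; 0 0 10 0 4.6; 0 5 14 0 4.6; 0 9 16 0 4.6; 0 13 16 0 4.6; 0 17 16 0 4.6"

```text
time: 9.22
tcp_pos: [0.4969, 0.1591, 0.2091]
tool_rot: [0.001, 0.61, 0.793, 0.001]
contact_force: [1.0, 0.2, 0.5]
opening: 0.0461
```

Run:
```python
from h import *
s=capture("scene");t=capture("top");S=read_state();print(S["tcp_pos"])
cv2.imwrite("pics/s4.png",s[:,:,::-1]);cv2.imwrite("pics/t4.png",t[:,:,::-1])
a=crop(s,205,165,105,70,5);b=crop(t,220,165,110,75,6)
W=np.zeros((600,800,3),np.uint8);W[:450,:660]=b;W[380:600,400:800]=a[130:350,125:525]
cv2.imwrite("pics/c4.png",W)
```

```text
[0.49634744 0.16259001 0.2078908 ]
```

View pics/c4.png

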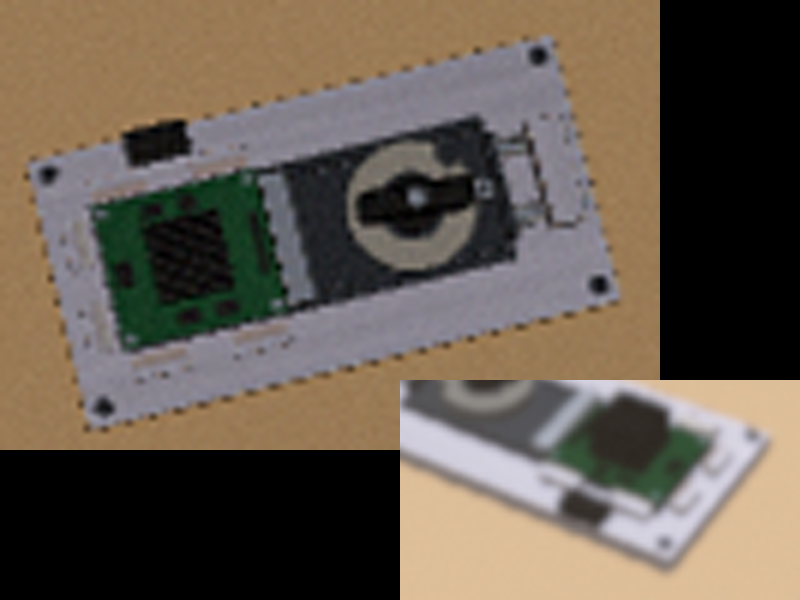

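Run:
```python
from h import *
t=cv2.imread("pics/t4.png");hsv=cv2.cvtColor(t,cv2.COLOR_BGR2HSV)
g=((hsv[...,0]>40)&(hsv[...,0]<90)&(hsv[...,1]>60)).astype(np.uint8)
n=np.zeros_like(g);n[190:228,230:270]=g[190:228,230:270];n=cv2.morphologyEx(n,cv2.MORPH_CLOSE,np.ones((9,9)))
r=cv2.minAreaRect(cv2.findNonZero(n));P=ray("top",cv2.boxPoints(r),.021);e=np.diff(P,axis=0)[:2]
print("module",P.mean(0).round(4),np.linalg.norm(e,axis=1).round(4),np.degrees(np.arctan2(e[:,1],e[:,0])).round(1))
a=np.radians(104.9);y=np.array([np.cos(a),np.sin(a)]);x=np.array([y[1],-y[0]]);f=np.array([.513,-.0555])
d=P.mean(0)[:2]-f;print("in fixture",d@x,d@y)
k=f-.042*y;print("knob pred",k)
G=cv2.cvtColor(t,cv2.COLOR_BGR2GRAY)
print("proj axis at .067,.031",proj("top",[[*k,.067],[*k,.031]]).round(1))
# bar: moment axis of dark pixels on knob top (rectified patch at z=.067, 0.5mm/px, about k)
def patch(z,h=40,s=.5):
    u=np.arange(-h,h+s,s);X,Y=np.meshgrid(u,u) # cols: fixture -y ; rows: fixture -x
    W=k+(-Y[...,None]*x-X[...,None]*y)*1e-3
    p=proj("top",np.c_[W.reshape(-1,2),np.full(X.size,z)]).astype(np.float32).reshape(*X.shape,2)
    return cv2.remap(t,p[...,0],p[...,1],cv2.INTER_CUBIC)
A=patch(.067);B=patch(.031)
cv2.imwrite("pics/c5.png",cv2.resize(np.hstack([A,B]),None,fx=2.4,fy=2.4))
c=cv2.cvtColor(B,cv2.COLOR_BGR2GRAY).astype(float)
for th in range(-10,100,6):
    q=np.radians(th);print(th,[int(c[int(round(80-2*rr*np.sin(q))),int(round(80+2*rr*np.cos(q)))]) for rr in (22,24,26,28)],end=';')
```

```text
module [0.4978 0.0065 0.021 ] [0.079  0.0687] [ -74.4 -164.6]
in fixture 0.0012517912880683811 0.06377244973014068
knob pred [ 0.52379958 -0.0960878 ]
proj axis at .067,.031 [[289.2 197.7]
 [288.3 199.1]]
-10 [4, 7, 35, 57];-4 [17, 18, 9, 18];2 [24, 22, 12, 2];8 [21, 18, 16, 0];14 [15, 16, 14, 11];20 [19, 25, 37, 59];26 [40, 78, 115, 122];32 [87, 102, 88, 69];38 [115, 78, 42, 34];44 [118, 86, 51, 32];50 [119, 95, 64, 44];56 [112, 109, 101, 89];62 [113, 115, 120, 133];68 [115, 111, 112, 123];74 [115, 113, 116, 118];80 [112, 112, 115, 119];86 [112, 111, 110, 121];92 [116, 113, 113, 121];98 [114, 113, 116, 114];
```

View pics/c5.png

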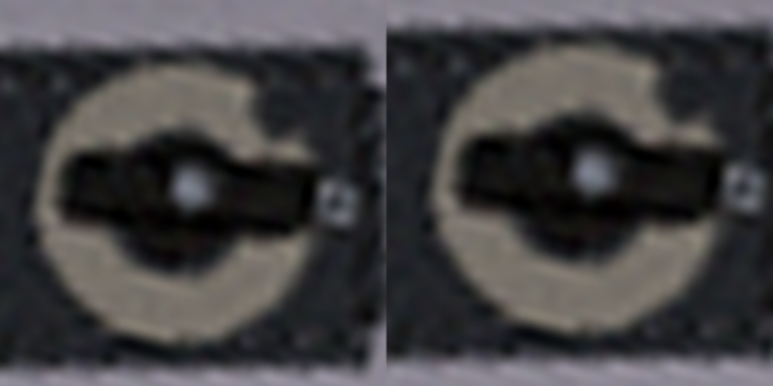

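arm_command:
  series: "0.3 -4 0 0 4; 0.6 -8 0 -3 4; 1 -12 0 -3 4; 1.5 -16 -2 -3 4; 2 -20 -4 -3 4; 2.7 -24 -6 -3 4; 2.7 -25.9 -8 -3 4; 2.7 -25.9 -8 -3 4"

```text
time: 9.98
tcp_pos: [0.5221, -0.1059, 0.1231]
tool_rot: [-0.001, 0.631, 0.776, -0.001]
contact_force: [-0.7, 0.5, 0.0]
opening: 0.0399
```

arm_command:
  series: "0 0 0 0 4; 0 0 0 0 4; 0 0 0 0 4"

```text
time: 10.23
tcp_pos: [0.5236, -0.1007, 0.127]
tool_rot: [0.0, 0.63, 0.777, 0.0]
contact_force: [0.6, 1.0, -0.5]
opening: 0.0397
```

arm_command:
  series: "0 0.4 -1 0 4; 0 0.4 -2.5 0 4; 0 0.4 -3.5 0 4; 0 0.4 -4.5 0 4; 0 0.4 -5.3 0 4; 0 0.4 -5.8 0 4; 0 0.4 -5.8 0 4; 0 0.4 -5.8 0 4"

```text
time: 10.9
tcp_pos: [0.5234, -0.0974, 0.068]
tool_rot: [-0.0, 0.63, 0.777, -0.0]
contact_force: [-0.1, 0.0, 1.2]
opening: 0.0399
```

arm_command:
  series: "0 0 0 0 3; 0 0 0 0 2; 0 0 0 0 1.7; 0 0 0 0 1.4; 0 0 0 0 1; 0 0 0 0 1; 0 0 0 0 1"
  squeeze: 10

```text
time: 11.48
tcp_pos: [0.5238, -0.0974, 0.0683]
tool_rot: [0.0, 0.63, 0.777, 0.0]
contact_force: [1.4, 1.6, 4.2]
opening: 0.0142
```

```bash
cat > st.py <<'E'
from h import *
S=read_state();q=S["tool_rot"];print(round(S["time"],2),S["tcp_pos"].round(4),np.degrees(2*np.arctan2(q[2],q[1])).round(2),"F",S["contact_force"].round(2),"T",S["wrist_torque"].round(3),"w",S["opening"].round(4))
E
python3 st.py
```

```text
Traceback (most recent call last):
  File "st.py", line 2, in <module>
    S=read_state();q=S["tool_rot"];print(round(S["time"],2),S["tcp_pos"].round(4),np.degrees(2*np.arctan2(q[2],q[1])).round(2),"F",S["contact_force"].round(2),"T",S["wrist_torque"].round(3),"w",S["opening"].round(4))
                                                                                                                                                                                                  ^^^^^^^^^^^^^^^^^^
AttributeError: 'float' object has no attribute 'round'
```

```bash
sed -i 's/S\["opening"\].round(4)/round(S["opening"],4)/' st.py; python3 st.py
```

```text
11.48 [ 0.5238 -0.0974  0.0683] 101.91 F [1.42 1.6  4.22] T [ 0.219 -0.377 -0.157] w 0.0142
```

arm_command:
  series: "0 0 0 -3 1; 0 0 0 -6 1; 0 0 0 -9 1; 0 0 0 -12 1; 0 0 0 -15 1; 0 0 0 -15 1"

```text
time: 11.98
tcp_pos: [0.5239, -0.0974, 0.0683]
tool_rot: [0.0, 0.727, 0.687, 0.0]
contact_force: [3.3, 1.6, 3.0]
opening: 0.0139
```

```bash
python3 st.py
```

```text
11.98 [ 0.5239 -0.0974  0.0683] 86.77 F [3.3  1.55 3.  ] T [ 0.326 -0.511 -0.116] w 0.0139
```

arm_command:
  series: "0 0 0 -2 1; 0 0 0 -4 1; 0 0 0 -6 1; 0 0 0 -8 1; 0 0 0 -10 1; 0 0 0 -11 1; 0 0 0 -12 1"

```text
time: 12.57
tcp_pos: [0.524, -0.0974, 0.0683]
tool_rot: [0.0, 0.794, 0.609, 0.0]
contact_force: [4.6, 2.4, 3.3]
opening: 0.0141
```

```bash
python3 st.py
```

```text
12.57 [ 0.524  -0.0974  0.0683] 74.96 F [4.63 2.41 3.29] T [ 0.489 -0.916  0.288] w 0.0141
```

arm_command:
  series: "0 0 0 -1 1; 0 0 0 -2 1; 0 0 0 -3 1; 0 0 0 -4 1"

```text
time: 12.9
tcp_pos: [0.524, -0.0975, 0.0683]
tool_rot: [0.0, 0.814, 0.58, 0.0]
contact_force: [3.9, 0.2, 3.2]
opening: 0.0141
```

```bash
python3 st.py; python3 -c "
from h import *
cv2.imwrite('pics/s5.png',capture('scene')[:,:,::-1]);cv2.imwrite('pics/t5.png',capture('top')[:,:,::-1])"
```

```text
12.9 [ 0.524  -0.0975  0.0683] 70.96 F [3.89 0.22 3.18] T [ 0.227 -0.775  0.002] w 0.0141
```

Run:
```python
from h import *
a=cv2.imread("pics/s5.png");b=cv2.imread("pics/t5.png");c=cv2.imread("pics/s4.png")
f=lambda i,x,y,w,h,s:crop(i[:,:,::-1],x,y,w,h,s)
W=np.zeros((600,800,3),np.uint8);W[:300,:400]=f(a,205,170,80,60,5);W[:300,400:]=f(c,205,170,80,60,5);W[300:600,:400]=f(b,250,170,80,60,5)
cv2.imwrite("pics/c6.png",W)
```

```text
(no output)
```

View pics/c6.png

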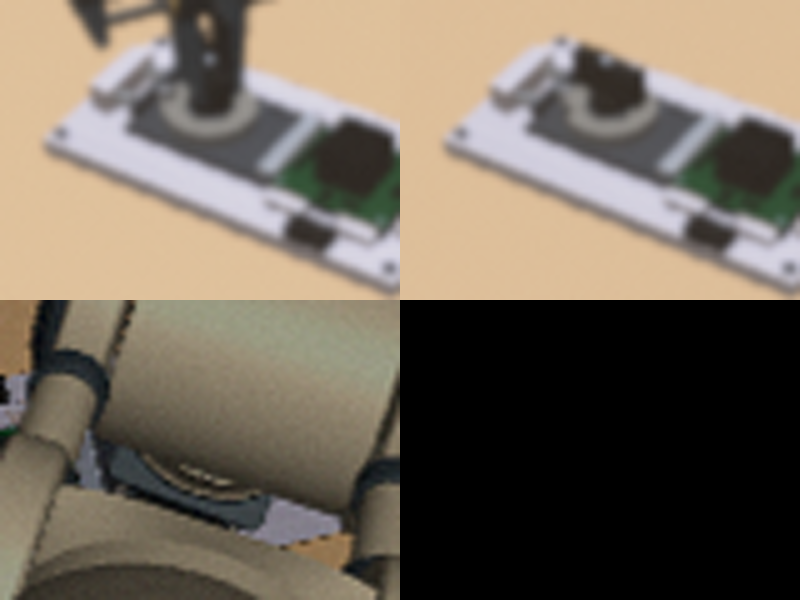

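arm_command:
  series: "0 0 0 0 1"

```text
time: 13.08
tcp_pos: [0.524, -0.0975, 0.0683]
tool_rot: [0.0, 0.814, 0.581, 0.0]
contact_force: [4.9, 2.4, 3.2]
opening: 0.014
```

```bash
python3 st.py
```

```text
13.08 [ 0.524  -0.0975  0.0683] 70.98 F [4.91 2.43 3.24] T [ 0.345 -0.916 -0.241] w 0.014
```

```bash
cat > st2.py <<'E'
from h import *
n=capture("scene")
S=read_state();q=S["tool_rot"]
print(round(S["time"],2),S["tcp_pos"].round(4),"turned",(101.9-np.degrees(2*np.arctan2(q[2],q[1]))).round(2),"F",S["contact_force"].round(1),"Tz",S["wrist_torque"][2].round(3),"eff6",S["effort"][5].round(4))
# jaw bar shift: light strip between dark floor and green board, profile along fixture y in scene view
k=lambda p:np.array([.5134,-.0554])+p
a=np.radians(104.9);y=np.array([np.cos(a),np.sin(a)]);x=np.array([y[1],-y[0]])
o=cv2.imread("pics/s4.png")[:,:,::-1]
def prof(im):
    u=np.arange(-.01,.05,.0005);v=np.arange(.0,.028,.002)
    P=np.array([[*(np.array([.5154,-.053])+b*x+c*y),.026] for b in v for c in u])
    p=proj("scene",P).astype(np.float32);g=im.astype(np.float32)
    r=cv2.remap(g,p[:,:1],p[:,1:],cv2.INTER_CUBIC).reshape(len(v),len(u),3)
    return r[...,0].mean(0)
A,B=prof(o),prof(n);L=np.arange(-6,17);e=[np.mean((A[20-0:90]-B[20+l:90+l])**2) if 90+l<=120 else 1e9 for l in L]
i=int(np.argmin(e));d=0
if 0<i<len(L)-1: d=(e[i-1]-e[i+1])/(2*(e[i-1]-2*e[i]+e[i+1]))
print("strip shift mm",round((L[i]+d)*.5,2),"rms",round(e[i]**.5,1), "static rms",round(float(np.sqrt(np.mean((A-B)**2))),1))
E
python3 st2.py
```

```text
13.13 [ 0.524  -0.0975  0.0682] turned 30.91 F [5.6 2.3 3.9] Tz -0.208 eff6 -0.2194
strip shift mm -0.2 rms 1.8 static rms 1.4
```

arm_command:
  series: "0 0 0 -1 1; 0 0 0 -2 1; 0 0 0 -2 1"

```text
time: 13.38
tcp_pos: [0.524, -0.0975, 0.0682]
tool_rot: [0.0, 0.824, 0.566, 0.0]
contact_force: [4.7, 1.2, 2.9]
opening: 0.0141
```

```bash
python3 st2.py
```

```text
13.43 [ 0.524  -0.0975  0.0682] turned 32.92 F [5.  1.3 3.4] Tz -0.074 eff6 0.2118
strip shift mm 0.15 rms 2.2 static rms 1.7
```

arm_command:
  series: "0 0 0 -1 1; 0 0 0 -2 1; 0 0 0 -2 1"

```text
time: 13.68
tcp_pos: [0.524, -0.0975, 0.0683]
tool_rot: [0.0, 0.834, 0.551, 0.0]
contact_force: [5.0, 2.2, 3.1]
opening: 0.014
```

```bash
python3 st2.py
```

```text
13.73 [ 0.524  -0.0975  0.0682] turned 34.92 F [4.5 1.5 2.6] Tz -0.158 eff6 0.1572
strip shift mm 0.43 rms 2.1 static rms 2.9
```

arm_command:
  series: "0 0 0 -1 1; 0 0 0 -2 1; 0 0 0 -2 1"

```text
time: 13.98
tcp_pos: [0.524, -0.0975, 0.0682]
tool_rot: [0.0, 0.844, 0.537, 0.0]
contact_force: [5.6, 1.3, 4.1]
opening: 0.014
```

```bash
python3 st2.py
```

```text
14.03 [ 0.524  -0.0975  0.0682] turned 36.92 F [5.5 1.9 3.2] Tz -0.232 eff6 0.1143
strip shift mm 1.41 rms 1.9 static rms 7.6
```

arm_command:
  series: "0 0 0 -1 1; 0 0 0 -2 1; 0 0 0 -2 1"

```text
time: 14.28
tcp_pos: [0.524, -0.0975, 0.0683]
tool_rot: [0.0, 0.853, 0.522, 0.0]
contact_force: [5.7, 0.9, 3.5]
opening: 0.0141
```

```bash
python3 st2.py
```

```text
14.33 [ 0.524  -0.0975  0.0682] turned 38.93 F [5.2 1.9 2.7] Tz -0.274 eff6 0.0863
strip shift mm 3.09 rms 1.9 static rms 16.5
```

arm_command:
  series: "0 0 0 -1 1; 0 0 0 -1 1; 0 0 0 -1 1"

```text
time: 14.58
tcp_pos: [0.5241, -0.0976, 0.0682]
tool_rot: [0.0, 0.857, 0.515, 0.0]
contact_force: [5.4, 1.4, 2.4]
opening: 0.0137
```

```bash
python3 st2.py
```

```text
14.63 [ 0.5241 -0.0976  0.0682] turned 39.91 F [4.9 1.  3.4] Tz -0.227 eff6 -0.1956
strip shift mm 4.42 rms 1.5 static rms 22.7
```

arm_command:
  series: "0 0 0 -1 1; 0 0 0 -1 1; 0 0 0 -1 1"

```text
time: 14.88
tcp_pos: [0.5241, -0.0976, 0.0682]
tool_rot: [0.0, 0.862, 0.507, 0.001]
contact_force: [5.6, 1.6, 2.4]
opening: 0.014
```

```bash
python3 st2.py
```

```text
14.93 [ 0.5241 -0.0976  0.0682] turned 40.9 F [5.8 2.3 2.6] Tz -0.107 eff6 -0.0434
strip shift mm 4.42 rms 1.5 static rms 22.8
```

The bar's travel has levelled off at about 4.4 mm over the last degree, so the roller is down. I stop here and release.

arm_command:
  series: "0 0 0 0 1.5; 0 0 0 0 2; 0 0 0 0 3; 0 0 0 0 4; 0 0 0 0 4; 0 0 0 0 4"

```text
time: 15.43
tcp_pos: [0.5232, -0.0974, 0.0679]
tool_rot: [-0.0, 0.862, 0.507, -0.0]
contact_force: [0.5, 0.1, 0.0]
opening: 0.04
```

arm_command:
  series: "0 0 2 0 4; 0 0 5 0 4; 0 0 8 0 4; 0 -3 12 0 4; 0 -7 14 0 4; 0 -11 14 0 4; 0 -15 14 0 4; 0 -19 14 0 4"

```text
time: 16.1
tcp_pos: [0.5232, -0.2849, 0.209]
tool_rot: [0.001, 0.862, 0.507, 0.0]
contact_force: [1.2, -0.9, -0.1]
opening: 0.0399
```

arm_command:
  series: "-1 -3 0 0 4; -2 -6 0 0 4; -2 -9 0 0 4; -2 -9 0 0 4; -2 -9 0 0 4"

```text
time: 16.52
tcp_pos: [0.5029, -0.3742, 0.2076]
tool_rot: [-0.0, 0.863, 0.506, -0.0]
contact_force: [1.7, 0.5, -0.1]
opening: 0.0402
```

```bash
python3 st2.py
python3 - <<'E'
from h import *
s=capture("scene");t=capture("top")
cv2.imwrite("pics/t7.png",t[:,:,::-1])
W=np.zeros((600,800,3),np.uint8);W[:375,:550]=crop(t,220,165,110,75,5);W[375:600,:525]=crop(s,205,170,105,45,5);cv2.imwrite("pics/c7.png",W)
i=t[:,:,::-1].copy();h=cv2.cvtColor(i,cv2.COLOR_BGR2HSV)
g=((h[...,0]>40)&(h[...,0]<90)&(h[...,1]>60)).astype(np.uint8)
n=np.zeros_like(g);n[190:228,230:270]=g[190:228,230:270];n=cv2.morphologyEx(n,cv2.MORPH_CLOSE,np.ones((9,9)))
P=ray("top",cv2.boxPoints(cv2.minAreaRect(cv2.findNonZero(n))),.021).mean(0)[:2]
a=np.radians(104.9);y=np.array([np.cos(a),np.sin(a)]);x=np.array([y[1],-y[0]]);d=P-[.513,-.0555];print("module in fixture",d@x,d@y)
E
```

```text
16.57 [ 0.5031 -0.373   0.2077] turned 41.03 F [-0.3  0.1 -0.4] Tz -0.08 eff6 -0.1527
strip shift mm 4.41 rms 2.3 static rms 22.4
module in fixture -0.004182652403990588 0.06216560168625361
```

View pics/c7.png

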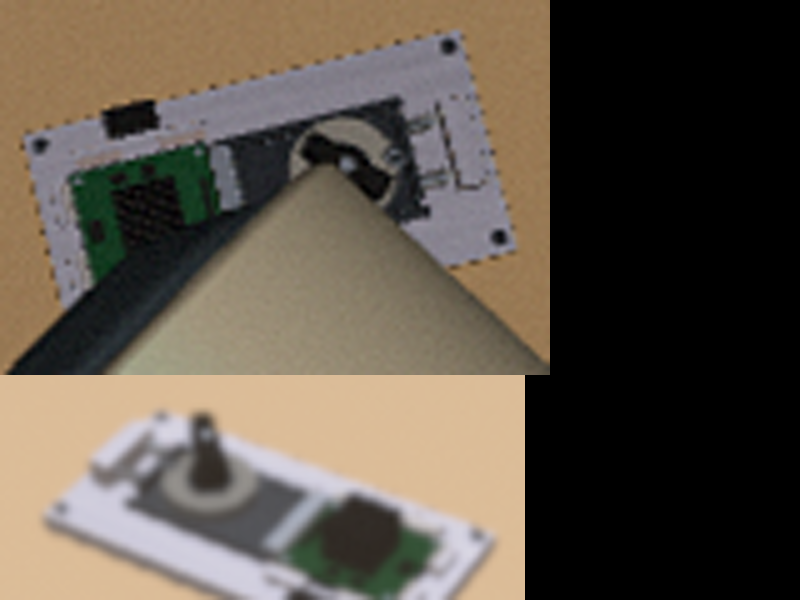

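The arm hides part of the module in the top view, so that module fix is void. I clear the arm and measure again.

arm_command:
  series: "-4 -2 0 0 4; -8 -4 0 0 4; -12 -7 0 0 4; -16 -10 0 0 4; -20 -14 0 0 4; -24 -18 0 0 4; -26 -20 0 0 4; -26 -20 0 0 4"

```text
time: 17.33
tcp_pos: [0.2423, -0.5734, 0.2083]
tool_rot: [0.0, 0.862, 0.507, -0.0]
contact_force: [0.8, -0.8, 0.0]
opening: 0.0399
```

```bash
python3 st2.py
python3 - <<'E'
from h import *
a=np.radians(104.9);y=np.array([np.cos(a),np.sin(a)]);x=np.array([y[1],-y[0]])
cv2.imwrite("pics/t8.png",capture("top")[:,:,::-1])
for f in("t4","t8"):
    i=cv2.imread(f"pics/{f}.png");h=cv2.cvtColor(i,cv2.COLOR_BGR2HSV)
    g=((h[...,0]>40)&(h[...,0]<90)&(h[...,1]>60)).astype(np.uint8)
    n=np.zeros_like(g);n[190:228,230:270]=g[190:228,230:270];n=cv2.morphologyEx(n,cv2.MORPH_CLOSE,np.ones((9,9)))
    r=cv2.minAreaRect(cv2.findNonZero(n));d=ray("top",cv2.boxPoints(r),.021).mean(0)[:2]-[.513,-.0555];print(f,r,"module in fixture",d@x,d@y)
    d0=cv2.absdiff(cv2.imread("pics/top0.png"),i).max(2)>60;d0[160:245,215:335]=0;d0[178:225,143:192]=0;d0[285:]=0
    print("changed px elsewhere",d0.sum())
E
```

```text
17.38 [ 0.2378 -0.5781  0.2083] turned 41.08 F [-8.6 -4.7 -0.5] Tz 0.013 eff6 1.6621
strip shift mm 4.41 rms 2.4 static rms 22.4
t4 ((251.2058868408203, 207.82354736328125), (24.496097564697266, 28.134132385253906), 75.96376037597656) module in fixture 0.0012517912880683811 0.06377244973014068
changed px elsewhere 3007
t8 ((249.21640014648438, 205.419677734375), (30.462230682373047, 27.94279670715332), 76.75948333740234) module in fixture 0.00917763881902243 0.06764312944077724
changed px elsewhere 0
```

Run:
```python
from h import *
t=capture("top");cv2.imwrite("pics/c8.png",crop(t,220,165,110,75,6))
a=np.radians(104.9);y=np.array([np.cos(a),np.sin(a)]);x=np.array([y[1],-y[0]])
for i in(cv2.imread("pics/t4.png"),t[:,:,::-1].copy()):
    h=cv2.cvtColor(i,cv2.COLOR_BGR2HSV)
    g=((h[...,0]>40)&(h[...,0]<90)&(h[...,1]>90)).astype(np.uint8)
    n=np.zeros_like(g);n[190:228,230:270]=g[190:228,230:270];n=cv2.morphologyEx(n,cv2.MORPH_CLOSE,np.ones((5,5)))
    c=max(cv2.findContours(n,0,1)[0],key=cv2.contourArea);r=cv2.minAreaRect(c)
    d=ray("top",cv2.boxPoints(r),.021).mean(0)[:2]-[.513,-.0555];print(r,d@x,d@y)
print(read_state()["contact_force"],np.abs(read_state()["qd"]).max())
```

```text
((251.32354736328125, 207.79412841796875), (24.01102638244629, 27.8915958404541), 75.96376037597656) 0.0012506343546251468 0.06343381309022639
((249.67648315429688, 208.20590209960938), (24.01102638244629, 27.891597747802734), 75.96376037597656) 0.0011962570930742985 0.0681798237515452
[ 1.34676731  0.68450687 -0.32396279] 0.056017168369346906
```

View pics/c8.png

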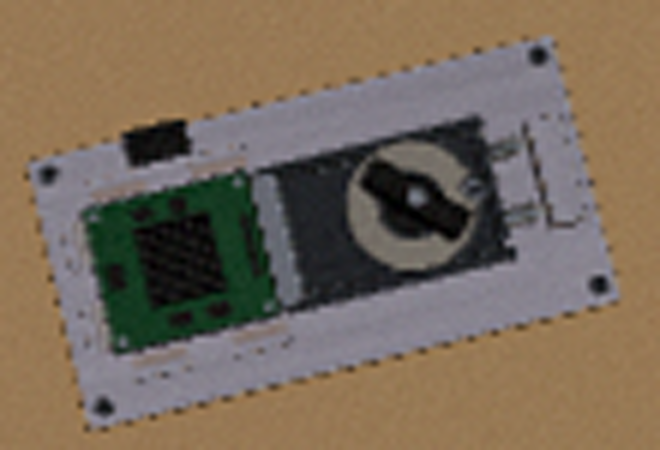

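The picture shows the module against the stop at (0.0012, 0.0682) in the fixture, with the roller (475,188) seated in the notch and the bar knob free.

```bash
python3 -c "
from cell import *
print(sign_off())"
```

```text
the job is handed in; nothing more can be done
None
```

The module is in the nest and clamped, and I handed the job in at about 17.4 s. I gripped the green module by its heat sink and lowered it into the nest with no contact force felt. I then turned the bar knob about 41° clockwise in small steps until the jaw's travel levelled off, let go and moved the arm clear.

Last checks:
- **Module:** it sits at x ≈ 1.2 mm, y ≈ 68.2 mm in the fixture frame, against the end stop. It looks flat; I did not measure its height or tilt at the end.
- **Jaw:** its bar moved about 4.4 mm by the camera, against 5 mm nominal, and the roller is visibly in the notch. It did not move when I released the knob.
- **Bystanders:** nothing else changed in the top view within the area I compared. I left out the strip hidden by the arm and the parts that were meant to move.

Checks that failed or disagreed:
- **Module position:** two earlier camera readings at the end were wrong. In one the arm hid part of the module, and in the other the colour mask came out too wide. I redid it on a clear picture.
- **Knob torque:** the torque readings were too noisy to show the drop clearly, so I judged it by the jaw's travel in the pictures.
- **Camera agreement:** the two cameras differed by about 2–3 mm on the fixture's position.

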